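# Bearing check through the spring hatch

### The job

Slide open the spring-closed hatch on the green drive unit and prop it open with the wooden block standing between the yellow stop and the red tab. Then take the infrared thermometer from its dock and aim it squarely at the centre of the white patch in the bay from about 9 cm, held steady for two seconds and not touching the machine. Put it back in its dock, nose down, leaving the hatch propped open and the other things where they are.

Things in the scene. Friction and masses are not known exactly. Their poses are not given: they have to be found in the camera images.
- drive: green drive unit, fixed: hollow housing 200 (x) x 260 (y) x 110 mm tall, origin under its centre; own +x points from the robot to the grey motor behind (x 100-225 mm, 153 mm tall), +y left. In its flat roof is the bay opening, own x -85 to 30, y -100 to -20 mm, shut by a sliding hatch. On the roof strip behind it (x 30-100 mm) stand a yellow stop and the hatch's red tab, at x = 68 mm
- hatch (a joint): the hatch, a 5 mm steel plate on the roof, sliding along the drive unit's own +y to open: 0 shut, 0.115 m its end; 0.08 uncovers the whole opening. A spring shuts it: 2.5 N at 0, about 5 N when open. It does not stay open by itself
- tab (a point): middle of the right (-y) face of the red upright tab fixed on the hatch; the tab is 42 mm wide (x), 8 mm thick (y) and rises 60 mm above the roof; this point is 30 mm above the roof. It moves with the hatch; push it to the drive unit's +y to open. The roof in front of its right face is bare
- stop (a point): foot (at roof height, 110 mm) of the left (+y) face of the yellow stop, a fixed upright 42 mm wide (x), 8 mm thick (y), 25 mm tall, facing the tab. Hatch shut, the tab's face is 12 mm from the stop's; with the tab pushed 88 mm or more the block fits lengthwise between them on the roof. A block held just above the stop can still push the tab, which is 35 mm taller
- patch: round white measuring patch with a red centre, 40 mm across, on the steel bearing in the bay, under the hatch; origin at the centre of its face, own z points straight out of the face, 35 degrees off vertical, leaning to the drive unit's own -x (robot side). In the drive unit's frame it lies at x 0, y -62, z 62 mm
- block_mid (a point): centre of the wooden prop block 100 (its x) x 40 (its y) x 50 mm tall, loose on the bench, about 0.13 kg
- thermometer_mid (a point): centre of the infrared thermometer, a stick 160 mm long standing nose down in its dock, about 0.16 kg: the lower 60 mm is a black round nose 32 mm across, the rest a yellow square grip 34 x 34 mm (sides along its own x and y). Own z runs from nose to tail: it looks along its own -z. Origin 80 mm above the nose's flat end
- nose (a point): centre of the thermometer's flat nose end (same axes as thermometer_mid)
- dock: black open-topped square dock 60 x 60 x 45 mm tall, walls and floor 5 mm, inside 50 x 50 mm, fixed to the bench; origin under its centre. The thermometer stands loosely in it on the 5 mm floor
- aerosol: blue metal spray can, 64 mm diameter, 190 mm tall, origin at the centre of its underside; stands left of the motor
- oil: orange oil bottle with red cap, 64 mm diameter, 150 mm tall, origin under its centre; stands right of the motor
- jar: amber jar with steel cap, 60 mm diameter, 80 mm tall, origin under its centre; stands on the robot's side of the dock, about 115 mm from it, centre to centre
- battery: black and yellow tool battery, 75 x 110 x 65 mm tall, origin under its centre; lies on the robot's side of the block, about 130 mm from it, centre to centre
- hammer: hammer 250 mm long, lying by the left edge of the work area, origin under its middle
- screwdriver: screwdriver 200 mm long, lying by the right edge of the work area, origin under its middle
- tape: yellow tape measure 70 x 40 x 65 mm tall, standing at the right between screwdriver and oil bottle, origin under its centre
There are look-alikes about, which are no part of the job. Leave any pink look-alike of the part that bears block_mid alone.

How it is judged (in metres and radians):
On the way, in this order (a step that is already met when the one before it is completed fails the run):
1. the hatch is propped open (at least 75 mm) by the block standing on the roof, the block let go (value of joint hatch above 0.075 m and contact force between the fingers and block below 0.1 N and z of block_mid in the frame of drive between 0.115 and 0.155 m and horizontal distance between block_mid and drive below 0.14 m), for 0.3 s.
2. hatch propped, thermometer still (20 mm/s, 0.15 rad/s) for 1.2 s: patch centre within 14 mm of its axis in x and y, 60-130 mm before its nose, axis within 0.25 rad of the patch normal (all of step 1 and x of patch in the frame of nose between -0.014 and 0.014 m and y of patch in the frame of nose between -0.014 and 0.014 m and z of patch in the frame of nose between -0.13 and -0.06 m and angle between the z axis of nose and the z axis of patch, either way round below 0.25 rad and linear speed of thermometer below 0.02 m/s and angular speed of thermometer below 0.15 rad/s), for 1.2 s.
At the end, for the whole second after the job is handed in: hatch at least 75 mm open, block on the roof (centre 5-45 mm above it, within 140 mm of the drive unit's origin, horizontally), thermometer nose down in the dock (within 20 mm of its centre, 7 mm of its floor, leaning under 0.35 rad), both at rest (value of joint hatch above 0.075 m and z of block_mid in the frame of drive between 0.115 and 0.155 m and horizontal distance between block_mid and drive below 0.14 m and horizontal distance between nose and dock below 0.02 m and z of nose in the frame of dock below 0.012 m and angle between nose's own z axis and vertical below 0.35 rad and linear speed of each of thermometer, block below 0.02 m/s); the robot touches nothing.
It fails at once if the thermometer presses on the drive unit (over 1 N) (contact force between thermometer and drive above 1 N).
It fails at once if a bystander is moved more than 30 mm (distance of any of aerosol, oil, jar, battery, hammer, screwdriver, tape from where it was at the start of the episode above 0.03 m).
It also fails if it takes over 72 s, if anything falls off the work surface, if the arm or the gripper's body presses on something with over 40 N, if the wrist force passes 120 N, or if a joint passes its speed limit or range.

### The arm

A 6-joint arm with a two-finger parallel gripper is mounted at the origin on the work surface. World frame = base frame: x ahead of the robot, y to its left, z up, the work surface at z = 0. Lengths are in mm, angles in degrees, forces in N, time in s.
With the tool pointing down it reaches from about 350 to 850 mm from the base axis. Payload 8.1 kg.
Tool frame: the origin (TCP) lies where the fingers leave the gripper's body, on its centre line; the fingertips stand 73 mm ahead of it and the grasp point (between the pads) lies 54 mm ahead of it; z points along the fingers, y is the line along which they close (so a half turn about z gives the same grasp; the last joint's range is limited). The gripper opens to 85 mm and grips with 20 to 120 N. Pads are 22 mm wide; open, the fingers measure 114 mm over their backs; the gripper's body (76 mm by 85 mm) begins 54 mm behind the grasp point. The pads swing forward as they close: fully open they stand 13 mm farther back than shut.
Start: joints at [69.076, 7.471, 85.268, -0, 87.261, -4.893], TCP at [165.676, 576.678, 303.892] pointing down, gripper open.
Joint ranges: [-169.43, 169.43], [-51.17, 129.36], [1.28, 143.12], [-76.62, 256.62], [0, 156.53], [-152.29, 152.29]. Speed limits (degrees/s): [136.94, 136.94, 159.86, 180, 180, 180].

### API

Orientations are given as [roll, pitch, yaw] about the fixed x, y, z axes, in that order (R = Rz(yaw) Ry(pitch) Rx(roll)).
In Python, from bench import sense, optics, r gives the robot as it stands.
- The arm moves only by the tool servo_tool, never from a script. Its argument "plan" is a list that holds one entry, the list of rows, each a list of 5 numbers: the shift along the world's x, y, z in m, then the turn about the world's z in degrees, then the finger opening in m, from 0 to 0.0854. A call has 1 to 10 rows; each row shifts and turns the commanded pose from where the row before left it; what a row does not reach is not made up. A row lasts 1/10 s, in which the tool goes at most 50 mm and 8.59 degrees, less where a joint would pass 70% of its speed; a pose out of reach is approached as far as the arm can. A call is refused whole if a number of a shift passes 0.05 or a number of a turn 8.59, either way. A call with a gripper value outside its range is refused whole. The fingers move at their own pace and stop on an object; "force" is the grip in N (left out, the last holds). Time passes only in rows, so rows that do not move let the fingers close. It gives the time, the measured TCP pose, the force, the opening and the grip force at its end, in the units of the state.
- sense(): the state, without advancing time (a new reading comes with each control period).
- optics.snapshot(name): name is "scene" or "top" or "wrist"; returns a dict with "frame" (420x560x3 uint8, blue, green, red), "fx", "fy", "cx", "cy" (pixels), "cam_to_world" (4x4, takes a point from camera to world coordinates). Camera axes: x right, y down, z forward; pixel columns grow to the right and rows downward; lengths in mm; the calibration is good to about 2 mm. A picture is of the moment at which its call begins. There is no depth.
- r.hand_in(): hands the job in; it is judged then, once.
The state is a dict: "time": time; "joint_pos": joint angles; "qd": joint speeds; "joint_efforts": joint torques, N m; "tool_pos": TCP position; "tcp_rot": TCP orientation; "ft_force": force on the tool from outside, world axes, zero at the start; "wrist_torque": the same for the moment, N m; "finger_gap": finger opening in mm; "grip_force": force on a finger pad.
Only numpy, scipy, OpenCV 4.12 (cv2) and the standard library are available. Lean on these libraries where they do the work, as an engineer would, in place of code of your own. Each camera call takes 0.05 s, during which the arm holds its last target. There are 200 camera calls.

## Working session

There is one attempt and no reset: what is moved stays moved. The work goes in short steps, Python scripts to look and compute and a tool call to move; the robot and the scene stay as the last step left them, time stands still between calls to the robot, and variables do not carry over. Pictures are saved under pics/ and viewed, at most 10 in all, crops included, and the job is handed in when it is done.

Besides the shell and the picture viewer there is one more tool, called after "Request:" in YAML: its name, and indented under it one key for each argument. servo_tool: Moves the arm, as the interface text tells. Its arguments: {"type":"object","properties":{"plan":{"type":"array"},"force":{"type":"number"}},"required":["plan"]}

```bash
mkdir -p pics
cat > h.py <<'E'
import numpy as np, cv2
from bench import sense, optics, r
def shot(n,f=None):
    s=optics.snapshot(n)
    if f: cv2.imwrite('pics/'+f+'.png',s['frame'])
    return s
def ray(s,u,v):
    M=np.array(s['cam_to_world']); d=M[:3,:3]@np.array([(u-s['cx'])/s['fx'],(v-s['cy'])/s['fy'],1]); return M[:3,3],d
def onz(s,u,v,z):
    o,d=ray(s,u,v); return o+d*(z-o[2])/d[2]
def proj(s,p):
    M=np.array(s['cam_to_world']); q=M[:3,:3].T@(np.array(p)-M[:3,3]); return np.array([s['fx']*q[0]/q[2]+s['cx'],s['fy']*q[1]/q[2]+s['cy']])
E
python3 - <<'E'
from h import *
import pickle
for n in('scene','top'):
    s=shot(n); pickle.dump(s,open(n+'.pkl','wb')); cv2.imwrite(f'pics/{n}0.png',s['frame']); print(n,np.round(s['cam_to_world'],3).tolist(),s['fx'])
st=sense();print(st)
E
```

```text
scene [[0.887, 0.257, -0.385, 1133.707], [0.462, -0.526, 0.714, -1170.389], [-0.019, -0.811, -0.585, 1063.221], [0.0, 0.0, 0.0, 1.0]] 504.6418852215784
top [[-0.016, -0.995, 0.095, 380.589], [-1.0, 0.016, 0.003, 0.948], [-0.005, -0.095, -0.995, 1576.604], [0.0, 0.0, 0.0, 1.0]] 499.78668394853753
{'time': 0.1, 'joint_pos': array([ 6.90757275e+01,  7.50969583e+00,  8.53234171e+01,  1.81297245e-03,
        8.72612574e+01, -4.89419460e+00]), 'qd': array([-0.057911  , -0.09886776, -0.11068767, -0.02856742,  0.0574796 ,
       -0.05325069]), 'joint_efforts': array([ 1.29148320e-03, -5.70950818e+01, -5.01940906e+01, -7.82987831e-05,
        8.00445123e-03, -1.57996726e-05]), 'tool_pos': array([165.5326664 , 576.32630624, 302.95692519]), 'tcp_rot': array([-1.79906128e+02, -9.85544942e-03,  1.63969826e+02]), 'ft_force': array([-0.86082289,  0.34929535, -0.47770738]), 'wrist_torque': array([ 0.00104213, -0.02133999, -0.02295074]), 'grip_force': 0.0, 'finger_gap': 85.37839839016712}
```

View pics/scene0.png

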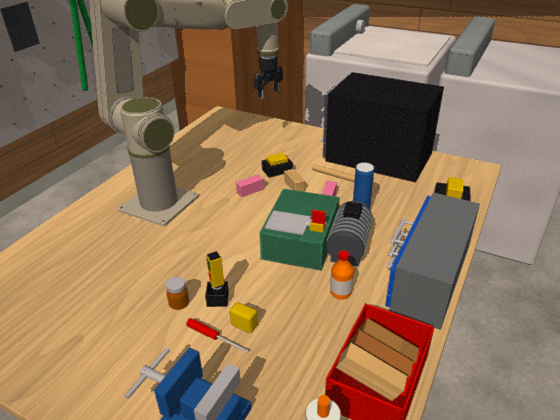

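View pics/top0.png

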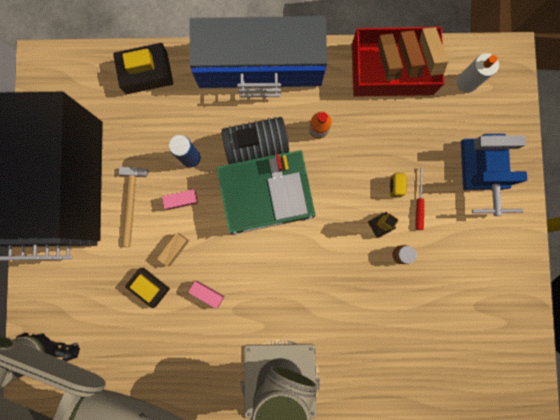

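Scene: drive at top (266,192), its hatch (287,196), red tab (279,163) and yellow stop (286,161). The block candidates are the wooden one at top (173,250), the pink ones at (180,200) and (206,294), and the bricks in the red box at (390,55). I choose (173,250): it is wood-coloured and beside the battery at (147,287). The thermometer in its dock is at top (383,224), with the jar at (404,255). The yellow tape at (399,184) is not the thermometer.

Run:
```python
from h import *
import pickle
t=pickle.load(open('top.pkl','rb')); f=t['frame']
hsv=cv2.cvtColor(f,cv2.COLOR_BGR2HSV)
a=cv2.resize(f[225:280,140:215],None,fx=5,fy=5,interpolation=3)
b=cv2.resize(f[145:240,210:320],None,fx=4,fy=4,interpolation=3)
c=cv2.resize(f[200:270,360:420],None,fx=5,fy=5,interpolation=3)
W=np.zeros((600,800,3),np.uint8); W[:275,:375]=a; W[:350,380-20:800]=c[:0] if 0 else 0
W[:350,480:780]=c; W[280:600,0:440]=b[:320]
cv2.imwrite('pics/crop.png',W)
# drive: green mask hull
m=cv2.inRange(hsv,(60,80,30),(90,255,255)); m[:140]=0;m[250:]=0;m[:,:205]=0;m[:,330:]=0
cs,_=cv2.findContours(m,0,2); pts=np.vstack([x for x in cs if cv2.contourArea(x)>15]); hull=cv2.convexHull(pts)
print('drive rect',cv2.minAreaRect(hull)); 
ap=cv2.approxPolyDP(hull,4,True)[:,0]; print([ (p.tolist(),np.round(onz(t,*p,110)[:2]).tolist()) for p in ap])
# plate
m=cv2.inRange(hsv,(0,0,130),(180,60,255)); m[:160]=0;m[225:]=0;m[:,:262]=0;m[:,310:]=0
cs,_=cv2.findContours(m,0,2); cc=max(cs,key=cv2.contourArea); bx=cv2.boxPoints(cv2.minAreaRect(cc)); print('plate',[np.round(onz(t,*p,115)[:2]).tolist() for p in bx])
for nm,lo,hi,roi in(('red',(0,150,90),(8,255,255),(145,180,265,300)),('yel',(18,150,90),(35,255,255),(145,180,265,300)),('therm',(18,120,90),(35,255,255),(205,240,365,402))):
    m=cv2.inRange(hsv,lo,hi); z=np.zeros_like(m); z[roi[0]:roi[1],roi[2]:roi[3]]=m[roi[0]:roi[1],roi[2]:roi[3]]
    ys,xs=np.nonzero(z); print(nm,len(xs),xs.min(),xs.max(),ys.min(),ys.max(),xs.mean(),ys.mean())
print('block hsv',hsv[250,173],'wood',hsv[262,200],hsv[230,190])
```

```text
drive rect ((265.1538391113281, 190.76925659179688), (67.85618591308594, 86.68333435058594), 78.69007110595703)
[([300, 151], [687.0, -70.0]), ([313, 215], [495.0, -104.0]), ([230, 232], [449.0, 141.0]), ([217, 168], [640.0, 178.0])]
plate [[620.0, 31.0], [638.0, -61.0], [501.0, -87.0], [484.0, 5.0]]
red 51 276 281 154 168 278.84313725490193 161.19607843137254
yel 54 283 288 155 169 285.2037037037037 162.14814814814815
therm 390 365 401 205 239 386.4717948717949 220.01538461538462
block hsv [ 17 136 187] wood [ 17 122 201] [ 18 119 212]
```

View pics/crop.png

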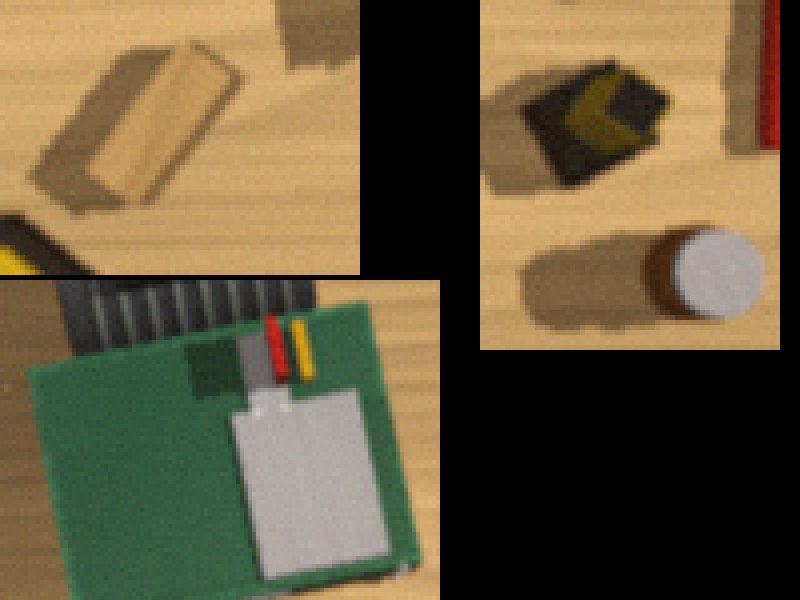

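The crops show the wooden block standing alone at top about (172,249), with its dark side strip on the right. The hatch is shut, with the red tab just left of the yellow stop. The thermometer is yellow with a black tail, at about (381,222).

Run:
```python
from h import *
import pickle
t=pickle.load(open('top.pkl','rb'))
O=np.array([567.75,36.25]);a=np.radians(10.6);R=np.array([[np.cos(a),-np.sin(a)],[np.sin(a),np.cos(a)]])
D=lambda p:np.round(R.T@(p[:2]-O),1)
print('block',onz(t,172.4,249,50))
# stop/tab, crop coords /4 + (210,145), minus 280 rows
cv=lambda u,v:(210+(u+.5)/4-.5,145+(v-280+.5)/4-.5)
for n,u,v,z in(('stop L far',292,320,135),('stop L near',303,380,135),('stop R',308,350,135),('tab R far',276,318,170),('tab Rnear',289,375,170),('tab L',266,318,170)): print(n,D(onz(t,*cv(u,v),z)))
# thermometer top: tail
c2=lambda u,v:(360+(u-480)/5,200+v/5)
print('tail',onz(t,*c2(637,105),165),'dock corners',[np.round(onz(t,*c2(*p),45)) for p in((522,107),(612,62),(572,187),(655,140))])
for p in [(-100,-130,110),(-100,130,110)]: q=R@np.array(p[:2])+O; print(proj(t,[*q,110]))
```

```text
block [403.07556755 322.37566964  50.        ]
stop L far [ 92.7 -71.8]
stop L near [ 47.6 -70.7]
stop R [ 68.6 -78.8]
tab R far [ 89.5 -59.2]
tab Rnear [ 47.3 -60. ]
tab L [ 91.  -52.2]
tail [ 470.5925217  -321.07810883  165.        ] dock corners [array([ 478., -278.,   45.]), array([ 505., -334.,   45.]), array([ 429., -307.,   45.]), array([ 457., -359.,   45.])]
[315.06920106 215.66761   ]
[228.34258716 233.30064454]
```

Request:
servo_tool:
  plan:
    - [[0.03,-0.032,-0.005,-2.8,0.0854],[0.03,-0.032,-0.005,-2.8,0.0854],[0.03,-0.032,-0.005,-2.8,0.0854],[0.03,-0.032,-0.005,-2.8,0.0854],[0.03,-0.032,-0.005,-2.8,0.0854],[0.03,-0.032,-0.005,-2.8,0.0854],[0.03,-0.032,-0.005,-2.8,0.0854],[0.027,-0.03,-0.005,-2.8,0.0854],[0,0,0,0,0.0854],[0,0,0,0,0.0854]]

```text
time: 1.1
tool_pos: [402.9, 321.9, 263.4]
tcp_rot: [-179.9, -0.0, 141.5]
ft_force: [0.7, 0.2, -0.6]
finger_gap: 85.3
grip_force: 0.0
```

Run:
```python
from h import *
import pickle
w=shot('wrist','wrist1');pickle.dump(w,open('w1.pkl','wb'));s=sense();print(s['time'],s['tool_pos'],s['tcp_rot']);print(np.round(w['cam_to_world'],2).tolist(),w['fx'])
```

```text
1.15 [402.40571115 322.71025793 263.60816566] [-1.79968486e+02 -3.94152856e-02  1.41549090e+02]
[[0.62, 0.74, 0.25, 337.06], [0.78, -0.59, -0.2, 373.75], [-0.0, 0.32, -0.95, 333.88], [0.0, 0.0, 0.0, 1.0]] 350.2304676660421
```

View pics/wrist1.png

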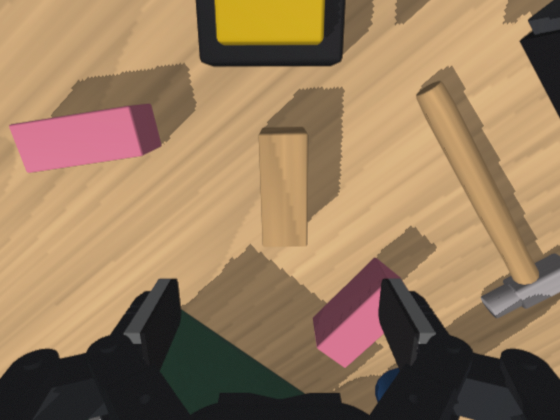

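The close view confirms the wooden block: its top face has corners (260,133), (306,132), (308,245) and (263,246). The pink look-alikes are well apart from it.

Run:
```python
from h import *
import pickle
w=pickle.load(open('w1.pkl','rb'))
P=[onz(w,u,v,50)[:2] for u,v in((260,133),(306,132),(308,245.5),(263,246))]
c=np.mean(P,0);l=(P[0]+P[1]-P[2]-P[3])/2;print(np.round(P),c,np.hypot(*l),np.linalg.norm(P[0]-P[1]),np.degrees(np.arctan2(l[1],l[0])))
```

```text
[[353. 341.]
 [376. 370.]
 [456. 312.]
 [431. 280.]] [404.0737591 325.6808596] 99.02856543885805 36.672966507779726 142.92390306491447
```

Request:
servo_tool:
  plan:
    - [[0.001,0.003,-0.04,1.2,0.0854],[0,0,-0.045,0,0.0854],[0,0,-0.045,0,0.0854],[0,0,-0.045,0,0.0854],[0,0,0,0,0.0854],[0,0,0,0,0.02],[0,0,0,0,0.02],[0,0,0,0,0.02],[0,0,0,0,0.02],[0,0,0,0,0.02]]
  force: 50

```text
time: 2.15
tool_pos: [405.4, 327.1, 92.1]
tcp_rot: [179.7, 0.1, 142.8]
ft_force: [-0.8, 0.9, 8.6]
finger_gap: 39.4
grip_force: 51.5
```

Request:
servo_tool:
  plan:
    - [[0,0,0.048,0,0.02],[0,0,0.048,0,0.02],[0,0,0.048,0,0.02],[0.025,-0.039,0.006,-4.2,0.02],[0.025,-0.039,0.006,-4.2,0.02],[0.025,-0.039,0.006,-4.2,0.02],[0.025,-0.039,0.006,-4.2,0.02],[0.025,-0.039,0.006,-4.2,0.02],[0.025,-0.039,0.006,-4.2,0.02],[0.025,-0.039,0.006,-4.2,0.02]]

```text
time: 3.15
tool_pos: [579.7, 50.9, 276.9]
tcp_rot: [179.9, 0.1, 113.2]
ft_force: [0.3, 0.5, -1.4]
finger_gap: 39.4
grip_force: 51.3
```

Request:
servo_tool:
  plan:
    - [[0.024,-0.0395,0.002,-4.2,0.02],[0.024,-0.0395,0.001,-4.2,0.02],[0.024,-0.0395,0,-4.2,0.02],[0,0,0,0,0.02],[0,0,0,0,0.02]]

```text
time: 3.65
tool_pos: [651.0, -67.1, 278.6]
tcp_rot: [180.0, -0.0, 100.7]
ft_force: [-0.1, 0.3, -1.9]
finger_gap: 39.2
grip_force: 51.3
```

Run:
```python
from h import *
import pickle
s=sense();print(s['time'],s['tool_pos'],s['tcp_rot'])
t=shot('top');c=shot('scene')
A=cv2.resize(t['frame'][130:240,210:340],None,fx=4,fy=4,interpolation=3)
B=cv2.resize(c['frame'][150:290,240:400],None,fx=2,fy=2,interpolation=3)
W=np.zeros((440,800,3),np.uint8);W[:440,:450]=A[:,:450];W[:280,460:780]=B;cv2.imwrite('pics/pre.png',W)
pickle.dump(t,open('t2.pkl','wb'))
```

```text
3.65 [650.97872561 -67.06279693 278.57188808] [ 1.79956596e+02 -2.23245408e-03  1.00661556e+02]
```

View pics/pre.png

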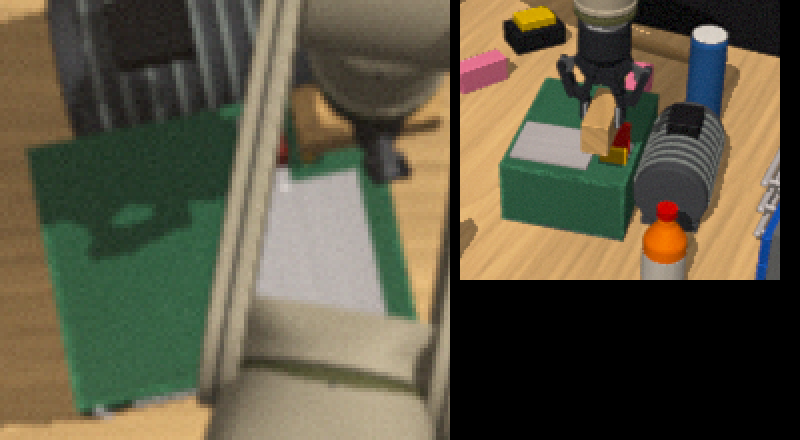

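Request:
servo_tool:
  plan:
    - [[0,0,-0.022,0,0.02],[0,0,-0.022,0,0.02],[0,0,0,0,0.02],[-0.0037,0.0197,0,0,0.02],[-0.0037,0.0197,0,0,0.02],[-0.0037,0.0197,0,0,0.02],[-0.0037,0.0197,0,0,0.02],[-0.0037,0.0197,0,0,0.02],[0,0,0,0,0.02],[0,0,0,0,0.02]]

```text
time: 4.75
tool_pos: [632.2, 33.1, 235.3]
tcp_rot: [179.9, 0.1, 100.9]
ft_force: [-1.2, -5.2, 0.3]
finger_gap: 39.1
grip_force: 51.4
```

Run:
```python
from h import *
s=sense();print(s['time'],s['tool_pos'],s['tcp_rot'],s['ft_force'])
O=np.array([567.75,36.25]);a=np.radians(10.6);R=np.array([[np.cos(a),-np.sin(a)],[np.sin(a),np.cos(a)]])
print(R.T@(s['tool_pos'][:2]-O))
w=shot('wrist');c=shot('scene')
B=cv2.resize(c['frame'][150:270,250:390],None,fx=3,fy=3,interpolation=3)
W=np.zeros((420,800,3),np.uint8);W[:420,:380]=w['frame'][:,90:470];W[:360,380:800]=B;cv2.imwrite('pics/push.png',W)
```

```text
4.75 [632.20494449  33.13734843 235.28881539] [1.79938520e+02 7.38771618e-02 1.00878151e+02] [-1.16546153 -5.16283505  0.28059739]
[ 62.7824669  -14.91610935]
```

View pics/push.png

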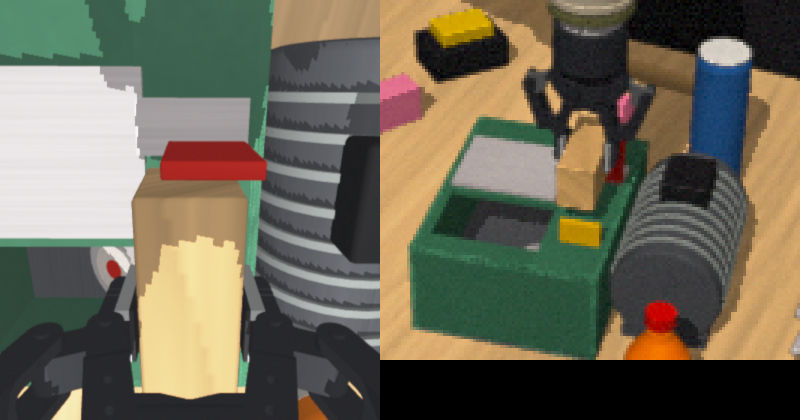

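The hatch is pushed open by the block: the red tab is in contact with its end, and the block's rear clears the yellow stop. I'll lower the block next.

Request:
servo_tool:
  plan:
    - [[0,0,-0.012,0,0.02],[0,0,-0.012,0,0.02],[0,0,-0.007,0,0.02],[0,0,-0.003,0,0.02],[0,0,0,0,0.02],[0,0,0,0,0.02]]

```text
time: 5.45
tool_pos: [632.5, 31.9, 201.9]
tcp_rot: [179.9, 0.1, 100.7]
ft_force: [-8.4, -4.6, 13.1]
finger_gap: 39.4
grip_force: 53.5
```

Request:
servo_tool:
  plan:
    - [[-0.003,0,0.001,0,0.02],[0,0,0,0,0.048],[0,0,0,0,0.048],[0,0,0,0,0.048],[0,0,0,0,0.048]]

```text
time: 5.95
tool_pos: [629.1, 32.9, 200.5]
tcp_rot: [-180.0, -0.0, 100.8]
ft_force: [0.0, -0.7, 0.0]
finger_gap: 47.9
grip_force: 0.0
```

Request:
servo_tool:
  plan:
    - [[0,0,0.01,0,0.05],[0,0,0.02,0,0.05],[0,0,0.03,0,0.05],[0,0,0.045,0,0.05],[0,0,0.045,0,0.0854],[-0.035,-0.03,0.03,0,0.0854],[-0.035,-0.03,0,0,0.0854]]

```text
time: 6.65
tool_pos: [563.6, -24.6, 384.8]
tcp_rot: [179.5, 0.2, 100.9]
ft_force: [0.2, -0.8, 1.8]
finger_gap: 85.3
grip_force: 0.0
```

Run:
```python
from h import *
s=sense();print(s['time'],s['tool_pos'],s['tcp_rot'],s['ft_force'])
c=shot('scene')
B=cv2.resize(c['frame'][180:270,250:370],None,fx=4,fy=4,interpolation=3)
cv2.imwrite('pics/placed.png',B)
```

```text
6.65 [563.55678733 -24.58107089 384.75121042] [1.79480225e+02 1.68631722e-01 1.00893966e+02] [ 0.22157671 -0.81321346  1.77656633]
```

View pics/placed.png

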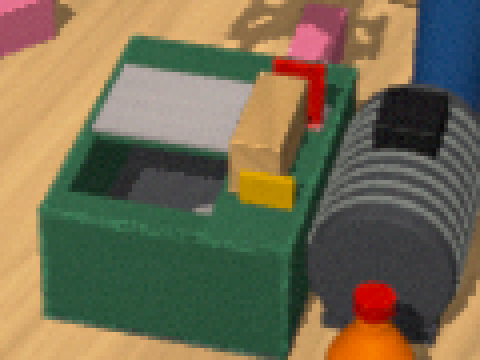

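The block stands on the roof between the yellow stop, at (267,190), and the red tab, at (305,80). The bay is open.

Request:
servo_tool:
  plan:
    - [[-0.0107,-0.0328,-0.005,-8.0,0.0854],[-0.0107,-0.0328,-0.005,-8.0,0.0854],[-0.0107,-0.0328,-0.005,-8.0,0.0854],[-0.0107,-0.0328,-0.005,-8.0,0.0854],[-0.0107,-0.0328,-0.005,-8.0,0.0854],[-0.0107,-0.0328,-0.005,-8.0,0.0854],[-0.0107,-0.0328,-0.005,-8.0,0.0854],[-0.0107,-0.0328,-0.005,-8.0,0.0854],[-0.0107,-0.0328,-0.005,-8.0,0.0854],[0,0,0,0,0.0854]]

```text
time: 7.7
tool_pos: [464.3, -322.9, 332.7]
tcp_rot: [-180.0, 0.1, 28.3]
ft_force: [-0.2, -0.4, 0.0]
finger_gap: 85.6
grip_force: 0.0
```

Run:
```python
from h import *
import pickle
s=sense();print(s['time'],s['tool_pos'],s['tcp_rot'])
w=shot('wrist');pickle.dump(w,open('w3.pkl','wb'))
t=shot('top');t2=cv2.resize(t['frame'][150:230,215:320],None,fx=2,fy=2)
W=w['frame'].copy();cv2.imwrite('pics/dock.png',W)
print(np.round(proj(w,[467,-320,165])),np.round(proj(w,[467,-320,45])))
```

```text
7.7 [ 464.26814527 -322.93971     332.69358134] [-1.79984526e+02  8.58579455e-02  2.83003876e+01]
[277. 206.] [278. 169.]
```

View pics/dock.png

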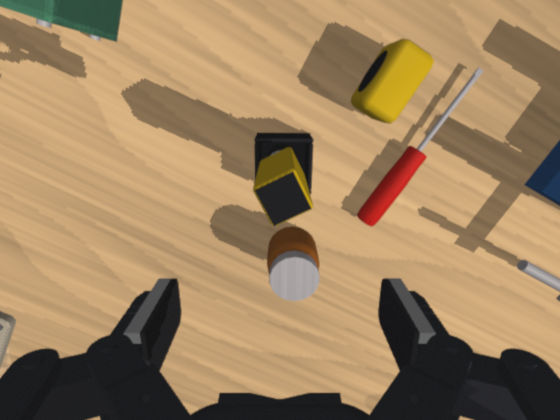

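The tail's top face is at corners (255,188), (299,170), (312,207) and (276,224), turned relative to the dock, whose rim starts at (256,134)-(312,134). The jar cap is at (294,276).

Run:
```python
from h import *
import pickle
w=pickle.load(open('w3.pkl','rb'))
P=np.array([onz(w,u,v,165)[:2] for u,v in((256,188),(300,170),(313,207),(275,224))])
print(P.round(1),P.mean(0),[np.linalg.norm(P[i]-P[i-1]).round(1) for i in range(4)],[(np.degrees(np.arctan2(*(P[i]-P[i-1])[::-1]))%90).round(1) for i in range(4)])
print('dock rim far corners',[onz(w,*p,45)[:2].round(1) for p in((255,134),(313,134))])
g=w['frame'];print('jar',onz(w,294,276,80))
```

```text
[[ 471.6 -300.5]
 [ 497.6 -321.5]
 [ 478.4 -342.9]
 [ 454.  -325.1]] [ 475.39849956 -322.50233567] [np.float64(30.3), np.float64(33.3), np.float64(28.8), np.float64(30.3)] [np.float64(54.3), np.float64(51.1), np.float64(48.3), np.float64(53.9)]
dock rim far corners [array([ 487.9, -282.5]), array([ 515.6, -333.9])]
jar [ 381.89101361 -384.81215656   80.        ]
```

Request:
servo_tool:
  plan:
    - [[0.004,0.001,0,7.9,0.0854],[0.004,0,-0.02,7.9,0.0854],[0.002,0,-0.04,7.9,0.0854],[0,0,-0.04,0,0.0854],[0,0,-0.037,0,0.0854],[0,0,0,0,0.0854],[0,0,0,0,0.02],[0,0,0,0,0.02],[0,0,0,0,0.02],[0,0,0,0,0.02]]
  force: 30

```text
time: 8.8
tool_pos: [477.0, -319.3, 198.9]
tcp_rot: [179.8, -0.0, 52.5]
ft_force: [-2.6, 3.4, 7.2]
finger_gap: 34.1
grip_force: 28.9
```

Request:
servo_tool:
  plan:
    - [[0,0,0,0,0.02],[0,0,0,0,0.02],[0,0,0.013,-7.9,0.02],[0,0,0.013,-7.9,0.02],[0,0,0,-7.9,0.02],[0,0,0,0,0.02]]

```text
time: 9.4
tool_pos: [476.5, -319.2, 223.7]
tcp_rot: [179.9, -0.1, 28.6]
ft_force: [-0.2, 0.4, -1.3]
finger_gap: 34.5
grip_force: 30.5
```

Request:
servo_tool:
  plan:
    - [[0,0,0,0,0.02],[-0.0079,-0.0043,0,0,0.02],[-0.0136,-0.0073,0.001,0,0.02],[-0.0136,-0.0073,-0.001,0,0.02],[-0.0134,-0.0072,-0.003,0,0.02],[-0.013,-0.007,-0.0045,0,0.02],[-0.0125,-0.0067,-0.0065,0,0.02],[0,0,0,0,0.02]]
  force: 20

```text
time: 10.2
tool_pos: [399.8, -359.4, 206.8]
tcp_rot: [-179.9, 0.1, 28.7]
ft_force: [-0.3, -0.2, -2.3]
finger_gap: 33.9
grip_force: 21.5
```

Run:
```python
from h import *
s=sense();print(s['time'],s['tool_pos'],s['tcp_rot'],s['ft_force'])
c=shot('scene');w=shot('wrist')
W=np.zeros((600,800,3),np.uint8)
W[:600,:400]=cv2.resize(c['frame'][200:320,160:240],None,fx=5,fy=5,interpolation=3)
W[:420,400:800]=w['frame'][:,80:480];cv2.imwrite('pics/tilt.png',W)
```

```text
10.2 [ 399.76422901 -359.39484984  206.76146066] [-1.79909068e+02  7.52968571e-02  2.86518405e+01] [-0.27430349 -0.18953603 -2.32852999]
```

View pics/tilt.png

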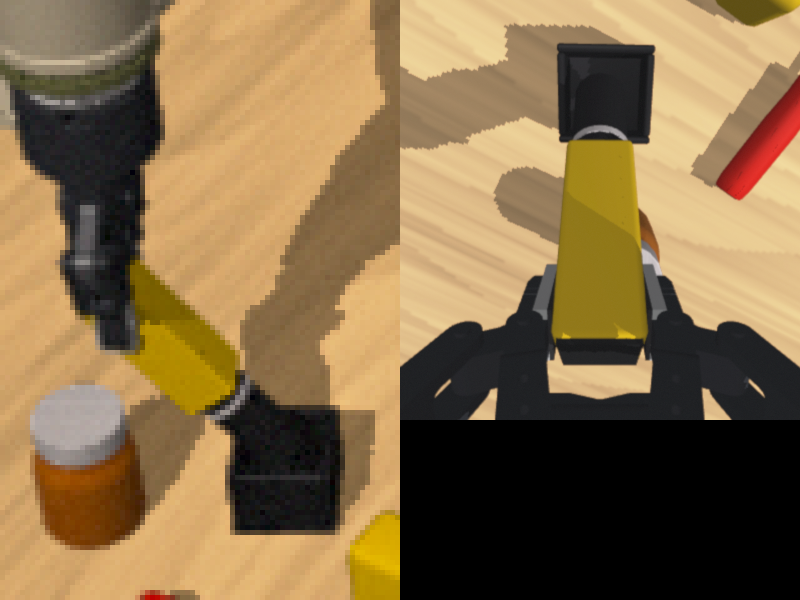

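The thermometer has pivoted to roughly 35°, its nose in the dock at wrist crop (600,130) and its tail in the pads at (600,345). I'll fit its axis in the tool frame from the four yellow face corners: (568,140), (632,140), (643,338) and (553,338).

```bash
cat > fit.py <<'E'
from h import *
from scipy.optimize import least_squares
from scipy.spatial.transform import Rotation as Ro
def fit(w,s,px,full=False):
    Rt=Ro.from_euler('xyz',s['tcp_rot'],degrees=True).as_matrix();T=np.array(s['tool_pos'])
    # tool frame: axis dir nose->tail, tilted in tool xz: a=(-sin th,0,-cos th); face normal n=(cos th,0,-sin th)
    def model(p):
        th,x,y,z=p;a=np.array([-np.sin(th),0,-np.cos(th)]);n=np.array([np.cos(th),0,-np.sin(th)]);tail=np.array([x,y,z])
        Y=np.array([0,17,0]);return tail,a,[tail-100*a+17*n-Y*k for k in(1,-1)]+[tail+17*n-Y*k for k in(-1,1)]
    def res(p,f=1): return np.ravel([proj(w,T+Rt@q)-u for q,u in zip(model(p)[2],px)])
    # order-independent of y sign
    best=min((least_squares(res,[.6,-10,0,35]) ,),key=lambda b:b.cost)
    th,x,y,z=best.x;tail,a,_=model(best.x);nose=tail-160*a
    return np.degrees(th),tail,nose,Rt@a,T+Rt@nose,best.fun.round(1)
E
python3 - <<'E'
from fit import *
import pickle
w=shot('wrist');s=sense();pickle.dump((w,s),open('w4.pkl','wb'))
for px in (((248,140),(312,140),(323,338),(233,338)),((312,140),(248,140),(233,338),(323,338))):
    print(*fit(w,s,np.array(px)+.0),sep='\n')
E
```

```text
39.41578026160884
[-19.26821207  -0.09890526  49.97054407]
[ 8.23227181e+01 -9.89052648e-02  1.73579941e+02]
[-0.55590174 -0.30590808  0.77291235]
[ 473.55560537 -318.67643622   33.98869951]
[-1.3  0.1 -0.9  0.   0.7 -0.   0.8 -0. ]
66.05110198144111
[-61.82210173  -0.21018481 131.0125402 ]
[ 84.40315616  -0.21018481 195.96001095]
[-0.80089287 -0.43975472  0.4064313 ]
[ 475.30236163 -317.56092889   11.60762177]
[-59.1  23.9  56.9  23.9  73.  -17.6 -71.  -17.6]
```

Request:
servo_tool:
  plan:
    - [[0,0,0,0,0.02],[0,0,0.01,0,0.02],[0,0,0.03,0,0.02],[0,0,0.04,0,0.02],[0,0,0.04,0,0.02],[0,0.02,0,0,0.02],[0.005,0.036,0,-2.3,0.02],[0.005,0.036,0,-2.3,0.02],[0.005,0.036,0,-2.3,0.02],[0.005,0.036,0,-2.3,0.02]]
  force: 60

```text
time: 11.35
tool_pos: [422.3, -193.0, 329.2]
tcp_rot: [180.0, -0.0, 19.5]
ft_force: [0.6, 0.1, -2.1]
finger_gap: 33.3
grip_force: 63.8
```

Request:
servo_tool:
  plan:
    - [[0.005,0.036,0,-2.3,0.02],[0.005,0.036,0,-2.3,0.02],[0.005,0.036,0,-2.3,0.02],[0.002,0.024,0,-2,0.02],[0,0.012,0,0,0.02],[0,0,0,0,0.02],[0,0,0,0,0.02]]

```text
time: 12.05
tool_pos: [439.1, -51.0, 328.5]
tcp_rot: [180.0, -0.0, 10.7]
ft_force: [0.6, -1.1, -0.8]
finger_gap: 33.6
grip_force: 63.9
```

Run:
```python
from h import *
import pickle
w=shot('wrist');s=sense();c=shot('scene');pickle.dump((w,s,c),open('w5.pkl','wb'));print(s['time'],s['tool_pos'],s['tcp_rot'],s['ft_force'],s['finger_gap'])
W=np.zeros((600,800,3),np.uint8)
W[:420,:400]=w['frame'][:,80:480]
W[:600,400:]=cv2.resize(c['frame'][110:260,230:330],None,fx=4,fy=4,interpolation=3)
cv2.imwrite('pics/aim.png',W); print(proj(c,[520,-36,138]),proj(w,[579.2,-24.7,62]))
```

```text
12.1 [439.05932736 -51.3515189  328.37975698] [1.79967284e+02 6.65003253e-04 1.06834674e+01] [-0.26754966  0.4363484  -1.80806823] 33.194963190667046
[276.76814886 213.29561657] [279.14318431  15.93861483]
```

View pics/aim.png

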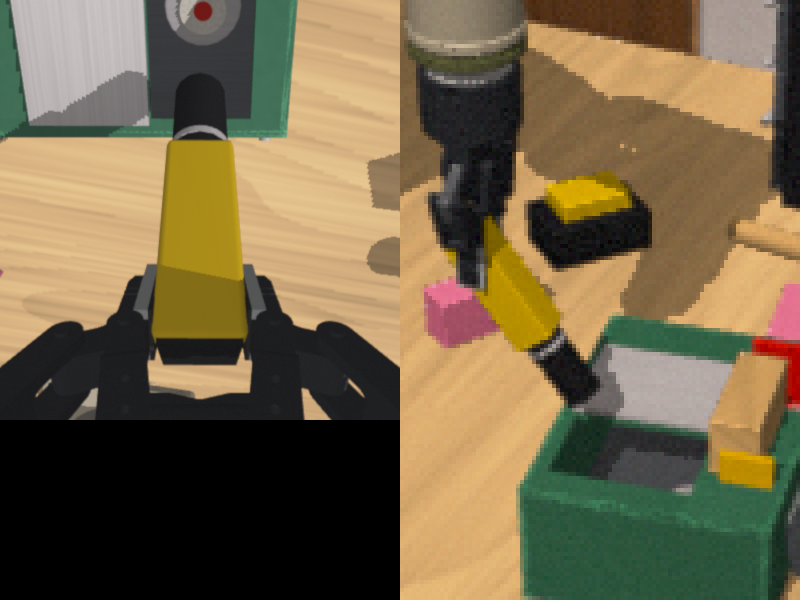

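The red centre is at wrist (282,11). The stick's axis points into the bay: in the scene crop the nose end is at about (588,398) and the ring at (548,347). I'll refit using both views.

Run:
```python
from fit import *
import pickle
w,s,c=pickle.load(open('w5.pkl','rb'))
hsv=cv2.cvtColor(w['frame'],cv2.COLOR_BGR2HSV);m=cv2.inRange(hsv,(0,120,60),(9,255,255))|cv2.inRange(hsv,(170,120,60),(180,255,255));m[60:]=0;m[:,:240]=0;m[:,330:]=0
ys,xs=np.nonzero(m);u,v=xs.mean(),ys.mean();print('red',u,v,len(xs),xs.min(),xs.max(),ys.min(),ys.max());P=onz(w,u,v,62);print('patch',P)
Rt=Ro.from_euler('xyz',s['tcp_rot'],degrees=True).as_matrix();T=s['tool_pos']
px=np.array([(248,142),(312,142),(325,338),(232,338)])
def pts(p):
    th,x,y,z=p;a=np.array([-np.sin(th),0,-np.cos(th)]);n=np.array([np.cos(th),0,-np.sin(th)]);t=np.array([x,y,z]);Y=np.array([0,17,0]);W=lambda q:T+Rt@q
    N=t-160*a
    return N,a,[(w,W(t-100*a+17*n-Y),px[0]),(w,W(t-100*a+17*n+Y),px[1]),(w,W(t+17*n+Y),px[2]),(w,W(t+17*n-Y),px[3]),(w,W(N+16*n),(280,74)),(c,W(N),(277,209.5)),(c,W(t-100*a),(267,196.7))]
f=lambda p:np.ravel([(proj(k,q)-o)*(2 if k is c else 1) for k,q,o in pts(p)[2]])
b=least_squares(f,[.65,-19,0,50]);N,a,_=pts(b.x);print(np.degrees(b.x[0]),b.x,b.fun.round(1))
R2=Ro.from_euler('xyz',[180,0,10.6],degrees=True).as_matrix();aw=R2@a
T2=P+95*aw-R2@N
print('nose tool',N,'axis',aw,'TCP target',T2,'delta',T2-T)
print('sens: axis miss now', Rt@N+T, )
```

```text
red 282.4761904761905 10.783882783882785 273 274 291 2 20
patch [583.5640737  -26.76287828  62.        ]
38.09649147934202 [  0.66490921 -18.04060455  -0.05059261  48.60395818] [-0.7 -0.1 -0.6 -0.1 -0.6 -0.5  1.9 -0.6 -0.6 -1.4 -1.7 -0.8 -5.3 -3.8]
nose tool [ 8.06774252e+01 -5.05926110e-02  1.74519607e+02] axis [-0.60645901 -0.11349572  0.7869728 ] TCP target [446.65908158 -52.43542209 311.28202341] delta [  7.59975423  -1.08390319 -17.09773357]
sens: axis miss now [518.34542062 -36.44387235 153.85921322]
```

Request:
servo_tool:
  plan:
    - [[0.0035,-0.0005,-0.006,0,0.02],[0.003,-0.0005,-0.006,0,0.02],[0,0,-0.005,0,0.02],[0,0,0,0,0.02],[0,0,0,0,0.02],[0,0,0,0,0.02],[0,0,0,0,0.02],[0,0,0,0,0.02],[0,0,0,0,0.02],[0,0,0,0,0.02]]

```text
time: 13.15
tool_pos: [445.6, -51.6, 311.3]
tcp_rot: [180.0, -0.0, 10.7]
ft_force: [-0.1, -0.7, -1.4]
finger_gap: 33.5
grip_force: 63.9
```

Run:
```python
from fit import *
w=shot('wrist');s=sense();print(s['time'],s['tool_pos'],s['tcp_rot'],s['ft_force'])
hsv=cv2.cvtColor(w['frame'],cv2.COLOR_BGR2HSV);m=cv2.inRange(hsv,(0,120,60),(9,255,255))|cv2.inRange(hsv,(170,120,60),(180,255,255));m[60:]=0;m[:,:240]=0;m[:,330:]=0
ys,xs=np.nonzero(m);P=onz(w,xs.mean(),ys.mean(),62) if len(xs) else np.array([581.5,-26,62]);print(len(xs),ys.min() if len(ys) else '',P)
Rt=Ro.from_euler('xyz',s['tcp_rot'],degrees=True).as_matrix();T=s['tool_pos']
for th,N in((38.1,[80.7,0,174.5]),(39.4,[82.3,0,173.6])):
    th=np.radians(th);X=np.array([np.cos(th),0,-np.sin(th)]);Z=np.array([-np.sin(th),0,-np.cos(th)])
    for p in (P,np.array([579.2,-24.7,62])):
        d=Rt.T@(p-T)-N;print('in nose x,y,z',d@X,d[1],d@Z)
```

```text
13.2 [445.5812519  -51.56465251 311.24472199] [ 1.79998771e+02 -9.72401001e-03  1.06733175e+01] [-0.10260517  0.22976821 -2.05309364]
299 5 [583.63059324 -26.71451704  62.        ]
in nose x,y,z 0.7043906929103357 1.1424241681204839 -95.56466562868235
in nose x,y,z -2.4278126503484208 -1.657825737389414 -93.1077696036205
in nose x,y,z -3.2715292370542213 1.1424241681204839 -95.2359403163097
in nose x,y,z -6.347185960698791 -1.657825737389414 -92.7086153313135
```

Request:
servo_tool:
  plan:
    - [[0,0,0,0,0.02],[0,0,0,0,0.02],[0,0,0,0,0.02],[0,0,0,0,0.02],[0,0,0,0,0.02],[0,0,0,0,0.02],[0,0,0,0,0.02],[0,0,0,0,0.02],[0,0,0,0,0.02],[0,0,0,0,0.02]]

```text
time: 14.2
tool_pos: [445.6, -51.6, 311.2]
tcp_rot: [180.0, -0.0, 10.7]
ft_force: [0.3, -0.0, -1.8]
finger_gap: 33.4
grip_force: 63.9
```

Request:
servo_tool:
  plan:
    - [[0,0,0,0,0.02],[0,0,0,0,0.02],[0,0,0,0,0.02],[0,0,0,0,0.02],[0,0,0,0,0.02],[0,0,0,0,0.02],[0,0,0,0,0.02],[0,0,0,0,0.02],[0,0,0,0,0.02],[0,0,0,0,0.02]]

```text
time: 15.2
tool_pos: [445.6, -51.6, 311.2]
tcp_rot: [-180.0, -0.0, 10.7]
ft_force: [-0.4, -0.2, -1.1]
finger_gap: 33.0
grip_force: 63.9
```

Request:
servo_tool:
  plan:
    - [[0,0,0.015,0,0.02],[-0.002,-0.005,0.02,0,0.02],[-0.004,-0.019,0,-8,0.02],[-0.004,-0.019,0,-8,0.02],[-0.004,-0.019,0,-8,0.02],[-0.004,-0.019,0,-8,0.02],[-0.004,-0.019,0,-8,0.02],[-0.004,-0.019,0,-8,0.02],[-0.004,-0.019,0,-8,0.02],[-0.003,-0.017,0,-8,0.02]]

```text
time: 16.2
tool_pos: [412.5, -207.6, 347.6]
tcp_rot: [-180.0, -0.1, -53.7]
ft_force: [-0.4, 0.6, -0.7]
finger_gap: 33.4
grip_force: 63.8
```

Request:
servo_tool:
  plan:
    - [[0,0,0,-8.3,0.02],[0,0,0,0,0.02],[0,0,-0.03,0,0.02],[0,0,-0.04,0,0.02],[0,0,-0.03,0,0.02],[0,0,0,0,0.02],[0,0,0,0,0.02]]

```text
time: 16.9
tool_pos: [412.7, -206.4, 247.1]
tcp_rot: [180.0, 0.0, -61.5]
ft_force: [0.3, -1.1, -0.9]
finger_gap: 33.5
grip_force: 63.7
```

Request:
servo_tool:
  plan:
    - [[0,0,-0.026,0,0.02],[0,0,-0.026,0,0.02],[0,0,0,0,0.02]]
  force: 25

```text
time: 17.2
tool_pos: [412.1, -206.1, 193.6]
tcp_rot: [179.9, 0.1, -61.5]
ft_force: [-0.6, 0.8, -2.5]
finger_gap: 33.7
grip_force: 63.7
```

Request:
servo_tool:
  plan:
    - [[0.0038,-0.007,0,0,0.02],[0.0033,-0.0061,0.006,0,0.02],[0.0033,-0.0061,0.006,0,0.02],[0.0046,-0.0086,0.006,0,0.02],[0.0046,-0.0086,0.006,0,0.02],[0.005,-0.0094,0.0043,0,0.02],[0.005,-0.0094,0.0043,0,0.02],[0.0053,-0.0099,0.0024,0,0.02],[0.0053,-0.0099,0.0024,0,0.02],[0,0,0,0,0.02]]

```text
time: 18.2
tool_pos: [453.4, -283.2, 232.3]
tcp_rot: [-180.0, -0.1, -61.7]
ft_force: [-2.0, 1.7, -0.1]
finger_gap: 33.5
grip_force: 65.6
```

Run:
```python
from h import *
import pickle
s=sense();w=shot('wrist');c=shot('scene');t=shot('top');pickle.dump((w,s,c,t),open('w6.pkl','wb'));print(s['time'],s['tool_pos'],s['tcp_rot'],s['ft_force'])
T=s['tool_pos']
hsv=cv2.cvtColor(c['frame'],cv2.COLOR_BGR2HSV);m=cv2.inRange(hsv,(20,150,60),(35,255,255))
u,v=proj(c,T-[0,0,100]);print('expected',u,v, 'vertical axis px', proj(c,T-[0,0,70])-proj(c,T-[0,0,160]))
z=np.zeros_like(m);z[int(v)-45:int(v)+30,int(u)-22:int(u)+22]=m[int(v)-45:int(v)+30,int(u)-22:int(u)+22]
n,l,st,ce=cv2.connectedComponentsWithStats(z);print(st[1:],ce[1:])
for y in range(int(v)-30,int(v)+30,3):
    x=np.nonzero(z[y])[0]
    if len(x):print(y,x.min(),x.max())
print(proj(c,T-[0,0,205]))
```

```text
18.2 [ 453.4463191  -283.21399811  232.26061054] [-1.79992340e+02 -8.85506237e-02 -6.16750856e+01] [-1.96373894  1.74566559 -0.06045929]
expected 215.99215492563764 254.36501532356206 vertical axis px [ -2.80795424 -23.84084548]
[[208 234   1   1   1]
 [208 237  15  31 362]] [[208.         234.        ]
 [215.14088398 252.57734807]]
239 208 219
242 208 219
245 208 219
248 209 220
251 209 221
254 209 222
257 210 222
260 210 222
263 211 222
266 211 221
[219.17144076 281.35863978]
```

Run:
```python
from fit import *
import pickle
w,s,c,t=pickle.load(open('w6.pkl','rb'))
Rt=Ro.from_euler('xyz',s['tcp_rot'],degrees=True).as_matrix();T=s['tool_pos']
hsv=cv2.cvtColor(w['frame'],cv2.COLOR_BGR2HSV);m=cv2.inRange(hsv,(20,150,40),(35,255,255));m[:,:200]=0;m[:,360:]=0
for v in range(140,400,8):
    x=np.nonzero(m[v])[0]
    if len(x)>10:print(v,x.min(),x.max(),len(x))
for d in(-10,-5,0,5,10,15):
    th=np.radians(d);a=np.array([-np.sin(th),0,-np.cos(th)]);n=np.array([np.cos(th),0,-np.sin(th)])
    tail=np.array([0,0,71.])+29*a
    print(d,'ring',proj(w,T+Rt@(tail-100*a+17*n)).round(),'w',np.round(proj(w,T+Rt@(tail-100*a+17*n+[0,17,0]))-proj(w,T+Rt@(tail-100*a+17*n-[0,17,0])))[0],'tail',proj(w,T+Rt@(tail+17*n)).round(),'nose',proj(w,T+Rt@(tail-160*a+16*n)).round())
g=cv2.cvtColor(w['frame'],cv2.COLOR_BGR2GRAY);print([int(x) for x in g[150:380:5,280]])
```

```text
212 253 305 53
220 251 307 57
228 249 309 61
236 247 311 65
244 246 312 67
252 244 314 71
260 242 316 75
268 240 318 79
276 239 320 82
284 237 322 86
292 235 323 89
300 234 325 92
308 232 326 95
-10 ring [279. 218.] w 52.0 tail [278. 266.] nose [279. 206.]
-5 ring [279. 209.] w 53.0 tail [278. 274.] nose [279. 192.]
0 ring [279. 200.] w 53.0 tail [278. 283.] nose [279. 179.]
5 ring [279. 192.] w 54.0 tail [278. 291.] nose [279. 165.]
10 ring [279. 183.] w 55.0 tail [278. 299.] nose [279. 152.]
15 ring [279. 175.] w 57.0 tail [278. 307.] nose [279. 138.]
[31, 39, 42, 42, 32, 31, 38, 32, 33, 32, 32, 149, 106, 142, 142, 141, 141, 142, 143, 142, 141, 142, 143, 142, 142, 143, 143, 143, 142, 142, 151, 193, 36, 39, 38, 38, 38, 38, 38, 38, 38, 37, 37, 37, 29, 26]
```

Run:
```python
from fit import *
import pickle
w,s,c,t=pickle.load(open('w6.pkl','rb'))
print(*fit(w,s,np.array([(253,210.),(306,210),(327,309),(231.5,309)])),sep='\n')
print(proj(c,[475,-322,45]))
```

```text
1.5569554497148712
[-7.34838868  0.36776065 36.73624792]
[ -3.00108393   0.36776065 196.67717746]
[-0.01374233  0.02521406  0.99958761]
[ 451.86603143 -281.00182157   35.57898239]
[-0.8  0.   0.6  0.  -0.2 -0.   0.3 -0. ]
[217.60570178 287.49393153]
```

Request:
servo_tool:
  plan:
    - [[-0.001,0.002,0,0,0.02],[0,0,0.02,0,0.02],[0,0,0.02,0,0.02],[0.008,-0.0145,0,0,0.02],[0.008,-0.0145,0,0,0.02],[0.0084,-0.0144,0,0,0.02],[0,0,0,0,0.02],[0,0,-0.02,0,0.02],[0,0,-0.02,0,0.02],[0,0,0,0,0.02]]

```text
time: 19.35
tool_pos: [474.5, -321.2, 228.3]
tcp_rot: [179.9, 0.3, -61.6]
ft_force: [-1.2, -0.2, -2.1]
finger_gap: 33.3
grip_force: 65.4
```

Run:
```python
from fit import *
s=sense();w=shot('wrist');print(s['time'],s['tool_pos'],s['ft_force'])
hsv=cv2.cvtColor(w['frame'],cv2.COLOR_BGR2HSV);m=cv2.inRange(hsv,(20,150,40),(35,255,255));m[:,:200]=0;m[:,360:]=0;m[:195]=0
for v in (204,208,210,212,216,300,306,309,312): 
    x=np.nonzero(m[v])[0];print(v,(x.min(),x.max()) if len(x) else '')
for q in ((475.3,-322.4,45),): print(proj(w,q))
```

```text
19.35 [ 474.51578615 -321.21354702  228.25068775] [-1.18087593 -0.20403242 -2.13771786]
204 
208 
210 (np.int64(254), np.int64(305))
212 (np.int64(252), np.int64(306))
216 (np.int64(251), np.int64(307))
300 (np.int64(234), np.int64(325))
306 (np.int64(233), np.int64(326))
309 (np.int64(232), np.int64(326))
312 (np.int64(233), np.int64(326))
[278.19193215 202.14352731]
```

Request:
servo_tool:
  plan:
    - [[0,0,-0.012,0,0.02],[0,0,-0.008,0,0.02],[0,0,-0.004,0,0.02],[0,0,0,0,0.02],[0,0,0,0,0.02]]

```text
time: 19.9
tool_pos: [476.2, -323.1, 207.7]
tcp_rot: [-180.0, -0.0, -61.6]
ft_force: [0.7, 0.2, -2.3]
finger_gap: 33.4
grip_force: 65.4
```

Request:
servo_tool:
  plan:
    - [[0,0,-0.003,0,0.02],[0,0,0,0,0.02],[0,0,0,0,0.02]]

```text
time: 20.2
tool_pos: [476.2, -323.0, 204.6]
tcp_rot: [-180.0, -0.0, -61.6]
ft_force: [-0.2, 0.1, -0.6]
finger_gap: 33.1
grip_force: 65.4
```

Request:
servo_tool:
  plan:
    - [[0,0,-0.002,0,0.02],[0,0,0,0,0.02],[0,0,0,0,0.02]]

```text
time: 20.5
tool_pos: [476.1, -323.0, 202.5]
tcp_rot: [180.0, 0.0, -61.6]
ft_force: [-0.6, 0.1, -1.0]
finger_gap: 33.2
grip_force: 65.4
```

Request:
servo_tool:
  plan:
    - [[0,0,-0.002,0,0.02],[0,0,0,0,0.02],[0,0,0,0,0.02]]

```text
time: 20.8
tool_pos: [476.1, -323.0, 200.4]
tcp_rot: [180.0, 0.0, -61.6]
ft_force: [0.2, 0.7, -2.0]
finger_gap: 33.5
grip_force: 65.4
```

Request:
servo_tool:
  plan:
    - [[0,0,-0.002,0,0.02],[0,0,0,0,0.02],[0,0,0,0,0.02]]

```text
time: 21.1
tool_pos: [476.5, -323.2, 199.3]
tcp_rot: [-180.0, -0.1, -61.6]
ft_force: [-0.6, -0.9, 4.7]
finger_gap: 33.2
grip_force: 65.9
```

Floor contact. I'll release, rise straight up, then check.

Request:
servo_tool:
  plan:
    - [[0,0,0,0,0.04],[0,0,0,0,0.05],[0,0,0,0,0.07],[0,0,0,0,0.0854],[0,0,0,0,0.0854],[0,0,0.02,0,0.0854],[0,0,0.04,0,0.0854],[0,0,0.05,0,0.0854],[0,0,0.04,0,0.0854],[0,0,0,0,0.0854]]

```text
time: 22.1
tool_pos: [478.0, -324.4, 356.8]
tcp_rot: [-179.7, -0.7, -61.6]
ft_force: [0.7, 0.2, 0.4]
finger_gap: 85.7
grip_force: 0.0
```

Run:
```python
from fit import *
s=sense();w=shot('wrist');c=shot('scene');print(s['time'],s['tool_pos'],s['ft_force'])
h=cv2.cvtColor(c['frame'],cv2.COLOR_BGR2HSV);m=cv2.inRange(h,(20,130,50),(35,255,255));m[:235]=0;m[300:]=0;m[:,:195]=0;m[:,228:]=0
ys,xs=np.nonzero(m);print('yellow scene',len(xs),xs.min(),xs.max(),ys.min(),ys.max())
import pickle;c0=pickle.load(open('scene.pkl','rb'));h=cv2.cvtColor(c0['frame'],cv2.COLOR_BGR2HSV);m=cv2.inRange(h,(20,130,50),(35,255,255));m[:235]=0;m[300:]=0;m[:,:195]=0;m[:,228:]=0
ys,xs=np.nonzero(m);print('at start',len(xs),xs.min(),xs.max(),ys.min(),ys.max())
# dark tail top in wrist
h=cv2.cvtColor(w['frame'],cv2.COLOR_BGR2HSV);m=cv2.inRange(h,(20,130,40),(35,255,255));m[:,:200]=0;m[:,360:]=0
ys,xs=np.nonzero(m);print('wrist yellow',len(xs),xs.min(),xs.max(),ys.min(),ys.max())
for q in((475.3,-322.4,165),(475.3,-322.4,65)):print(proj(w,q),proj(c,q))
# block/tab still propped: diff vs w5 scene
c5=pickle.load(open('w5.pkl','rb'))[2]['frame'];d=cv2.absdiff(c5,c['frame']).max(2)[190:235,300:340];print('prop region changed px',(d>40).sum())
```

```text
22.1 [ 477.95010821 -324.44653853  356.8346734 ] [0.66658049 0.20946773 0.41358047]
yellow scene 395 207 223 253 287
at start 387 206 224 255 286
wrist yellow 3109 200 302 48 226
[281.80840787 208.00135327] [213.75925057 255.84326725]
[281.66789297 178.61470895] [217.00036821 282.53335743]
prop region changed px 23
```

```bash
python3 -c "
from bench import r
print(r.hand_in())"
```

```text
the job is handed in; nothing more can be done
None
```

I handed the job in at about 22 s. The hatch is propped open by the block, and the thermometer is back upright in its dock after about 2.9 s aimed at the patch, at an estimated 95 mm and within about 6 mm of its centre; hand-in returned no verdict.

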